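# Lock the keyhole wear plate onto the grinder's work rest

### The arm

A 6-joint arm with a two-finger parallel gripper is mounted at the origin on the work surface. World frame = base frame: x ahead of the robot, y to its left, z up, the work surface at z = 0. Lengths are in m, angles in degrees, forces in N, time in s.
With the tool pointing down it reaches from about 0.25 to 0.725 m from the base axis. Payload 9.7 kg.
Tool frame: the origin (TCP) lies midway between the tips of the shut fingers; the grasp point (between the pads) lies ctrl.grasp_offset behind it (ctrl.grasp_offset is the distance from the TCP to the grasp point, in m); z points along the fingers, y is the line along which they close (so a half turn about z gives the same grasp; the last joint's range is limited). The gripper opens to 85 mm and grips with 20 to 120 N. Pads are 22 mm wide; open, the fingers measure 114 mm over their backs; the gripper's body (76 mm by 85 mm) begins 54 mm behind the grasp point. The pads swing forward as they close: fully open they stand 13 mm farther back than shut.
Start: joints at [67.494, 4.979, 10.078, 95.1, 0, 90], TCP at [0.211, 0.508, 0.231] pointing down, gripper open.
Joint ranges: [-179.16, 179.16], [-48.56, 103.87], [-65.8, 70.77], [-126.05, 130.52], [-82.76, 87.17], [-180, 180]. Speed limits (degrees/s): [127.2, 127.2, 147.25, 180, 180, 180].

### API

Orientations are given as [roll, pitch, yaw] about the fixed x, y, z axes, in that order (R = Rz(yaw) Ry(pitch) Rx(roll)).
In Python, from workcell import ctrl gives the robot as it stands. The module is installed in compiled form; this text tells all that it offers.
- The arm moves only by the shell command python3 -m pendant 'ROWS' [OPENING] [FORCE]. ROWS is JSON, a list of rows, each a list of 4 numbers: the shift along the tool's x, y, z in units of 40 mm (1.0 is 40 mm), then the turn about the tool's z in units of 5 degrees (1.0 is 5 degrees). A call has 1 to 20 rows; each row is the pose to reach, as a shift and turn from the pose commanded when the call began, along the tool's axes at that moment; what a row does not reach only later rows make up. A row lasts 1/10 s, in which the tool goes at most 50 mm and 8.59 degrees, less where a joint would pass 70% of its speed; a pose out of reach is approached as far as the arm can. A call with a gripper value outside its range is refused whole. OPENING is the opening, from 0 (shut) to 1 (fully open), set as the call begins (- or left out, the last holds). The fingers move at their own pace and stop on an object; FORCE is the grip in N (left out, the last holds). Time passes only in rows, so rows that repeat a pose let the fingers close. It gives the time, the measured TCP pose, the force, the opening and the grip force at its end, in the units of the state.
- ctrl.state(): the state, without advancing time (a new reading comes with each control period).
- ctrl.camera(name): name is "scene" or "top" or "wrist"; returns (picture, depth): 400x640x3 uint8, red, green, blue; 400x640 float32, m along the optical axis (not along the pixel's ray), 0 where there is no reading.
- ctrl.get_calibration(name): a dict with "fov_y" (degrees; the focal length in pixels is half the picture's height over the tangent of half this angle, whatever the lens; pixels are square), "cx", "cy" (the principal point, pixels), "R" (3x3) and "t" (3): a world point X has camera coordinates R X + t. Camera axes: x right, y down, z forward; pixel columns grow to the right and rows downward; lengths in m; the calibration is good to about 2 mm. A picture is of the moment at which its call begins: read the wrist's pose just before it. get_calibration takes no time and is no camera call; for the wrist camera it gives the pose at the moment of the call.
- ctrl.sign_off(): hands the job in; it is judged then, once.
The state is a dict: "t": time; "joint_positions": joint angles; "qd": joint speeds; "effort": joint torques, N m; "tcp_pos": TCP position; "eef_rot": TCP orientation; "wrist_force": force on the tool from outside, world axes, zero at the start; "ft_torque": the same for the moment, N m; "width": finger opening in m; "grasp_force": force on a finger pad.
Only numpy, scipy, OpenCV 4.12 (cv2) and the standard library are available. Lean on these libraries where they do the work, as an engineer would, in place of code of your own. Each camera call takes 0.05 s, during which the arm holds its last target. There are 200 camera calls.

### The job

Fit the steel wear plate to the blue sloping work rest: with its yellow-striped end uphill, press it by its orange grip so that the large ends of both keyholes go over the brass stud heads and the sprung pad gives, then slide it down the slope under the heads until it is fully home, and let it go there. Press and slide gently, by feel, because the pad's height is not known exactly and forcing the plate against the pad's solid stop or the studs damages the rest; leave the other things on the bench alone.

Things in the scene. Friction and masses are not known exactly. Their poses are not given: they have to be found in the camera images.
- plate: Loose steel wear plate, 140 (x) x 70 (y) x 5 mm, about 0.4 kg, flat on the bench at the start. Origin: centre of its underside, z up out of its top. The +x end has a yellow stripe and belongs uphill. Two keyholes lie on its centre line: each a large round end 18.5 mm across, and from it a 9 mm wide slot towards +x that ends 18.5 mm from the large end's centre.
- plate_grip (a point): Centre of the plate's orange grip block, at x 0, y 0, z 25 mm of the plate. The block is 36 mm (x) x 16 mm (y) x 40 mm tall and stands on the plate's top, from 5 to 45 mm above the underside; pinch it across y from above.
- plate_hole_low (a point): Centre of the large end of the lower keyhole, at x -48, y 0, z 5 mm of the plate (top face).
- plate_hole_high (a point): Centre of the large end of the upper keyhole (nearer the stripe), at x +33, y 0, z 5 mm of the plate (top face).
- plate_stripe (a point): Middle of the yellow stripe on the plate, at x +63, y 0, z 5 mm of the plate.
- deck: Blue sloping deck of the work rest, 190 (x) x 110 (y) mm, fixed, tilted 0.35 rad. Origin: middle of its flat top face. x points up the slope (away from the robot), y across it, z square out of the face. The plate is home with its axes along the deck's and its origin at deck x 0, y 0, the shanks against the slot ends; at deck x +15 mm, y 0 the large ends are centred on the heads.
- stud_low (a point): Point on the deck face under the lower brass stud (deck x -33, y 0, z 0). The stud stands square to the deck: shank 7 mm thick, head 15 mm across and 9 mm thick with a bevelled top. At the middle height setting the head's underside is 19.5 mm and its top 28.5 mm above the deck face.
- stud_high (a point): The same for the upper stud, an equal one at deck x +48, y 0, z 0. Both studs and the pad stand on one carriage, left at a height setting up to 6 mm above or below the middle one; it stays there in use. The setting is not measured: it must be felt.
- pad_mid (a point): Where the middle of the black sprung pad's top would be at the middle height setting and at rest: deck x +4, y 0, z 18 mm. The pad (134 x 64 mm) surrounds the studs and sinks square to the deck: 3 N starts it, then 1.5 N per mm, solid stop 5 mm down (10.5 N). Only when it is 3.5 mm down (8 N) can the plate slide under the heads; once let go, it clamps the plate up against them.
- hammer: Bystander: claw-less hammer lying on the bench; leave it alone. Origin: on or near its underside.
- screwdriver: Bystander: screwdriver lying on the bench; leave it alone. Origin: on or near its underside.
- wrench: Bystander: spanner lying on the bench; leave it alone. Origin: on or near its underside.
- jar: Bystander: amber glass jar with a steel cap, 66 mm across, 90 mm tall; leave it alone. Origin: on or near its underside.
- scale: Bystander: dark wooden knife-handle slab, 130 x 40 x 10 mm; leave it alone. Origin: on or near its underside.
- spare: Bystander: copper-coloured shim, 130 x 60 x 5 mm, without holes or handle; leave it alone. Origin: on or near its underside.
- blank: Bystander: pale metal blade blank, 200 x 32 x 5 mm; leave it alone. Origin: on or near its underside.
Mind the look-alikes: they are no part of the job. Leave any brown or purple look-alike of the plate alone.

How it is judged:
By the outcome, as a careful person would: the job done as asked, in the order asked, and still so for the second after the job is handed in, with the robot touching nothing.
It also fails if it takes over 72 s, if anything falls off the work surface, if the arm or the gripper's body presses on something with over 40 N, if the wrist force passes 120 N, or if a joint passes its speed limit or range.

## Working session

There is one attempt and no reset: what is moved stays moved. The work goes in short steps, Python scripts to look and compute and a shell command to move; the robot and the scene stay as the last step left them, time stands still between calls to the robot, and variables do not carry over. Pictures are saved under pics/ and viewed, at most 10 in all, crops included, and the job is handed in when it is done.

```bash
mkdir -p pics; python3 - <<'E'
from workcell import ctrl
import cv2,numpy as np
s=ctrl.state();print(s,ctrl.grasp_offset)
for n in("scene","top"):
    p,d=ctrl.camera(n);cv2.imwrite(f"pics/{n}0.png",p[:,:,::-1]);np.savez(f"{n}0.npz",p=p,d=d)
    c=ctrl.get_calibration(n);print(n,c)
E
```

```text
{'t': 0.0, 'joint_positions': array([6.74949420e+01, 5.01085768e+00, 1.00340416e+01, 9.50974464e+01,
       1.19367641e-03, 8.99973933e+01]), 'qd': array([ 0.04222173, -0.10295517, -0.01214357,  0.02780352, -0.09577855,
        0.01879812]), 'effort': array([-4.27056526e-03, -5.20393109e+01,  4.64804792e+01,  1.66038796e-02,
       -1.04305568e-04, -2.54801726e-06]), 'tcp_pos': array([0.21043243, 0.50791752, 0.23058168]), 'eef_rot': array([-1.79925738e+02, -1.19705404e-03,  1.57497547e+02]), 'wrist_force': array([-0.37222971, -1.17036551, -0.96668255]), 'ft_torque': array([ 0.05032265, -0.04195439, -0.05939042]), 'grasp_force': 0.0, 'width': 0.08544942289313531} 0.0187
scene {'fov_y': 51.176630484662965, 'cx': 323.740160483344, 'cy': 205.33126264371742, 'R': array([[-0.13939496,  0.99023469,  0.00207441],
       [ 0.70625786,  0.10088758, -0.70072929],
       [-0.69409573, -0.09621306, -0.71342425]]), 't': array([-0.01792388, -0.30263655,  1.65257735])}
top {'fov_y': 44.06633426483486, 'cx': 328.48543552324037, 'cy': 203.16979160608878, 'R': array([[ 0.00660374, -0.99991594,  0.01115781],
       [-0.98439464, -0.00846262, -0.1757714 ],
       [ 0.17585104, -0.00982294, -0.98436778]]), 't': array([0.08045955, 0.50328678, 1.56459506])}
```

View pics/top0.png

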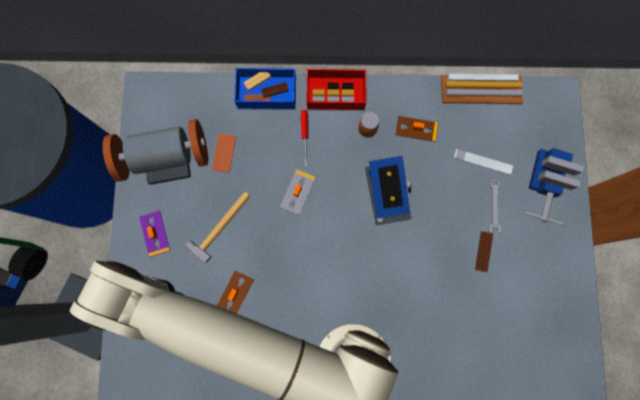

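View pics/scene0.png

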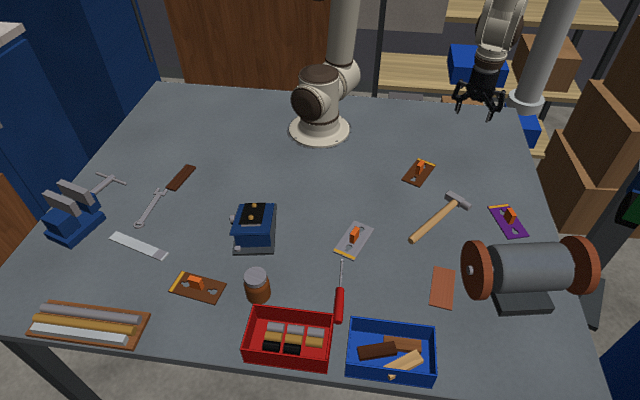

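The top view shows these candidates for the plate: the grey one at (298,190), brown at (417,128), brown at (235,292) and purple at (154,233). By its description (steel, yellow stripe, orange grip) it is the grey one at (298,190). The deck with its brass studs is at (390,188), and the screwdriver tip is close to the plate's striped end, at (306,163).

```bash
cat > h.py <<'E'
import numpy as np,cv2
from workcell import ctrl
def ray(c,u,v):
    f=200/np.tan(np.radians(c["fov_y"]/2));R=np.array(c["R"]);t=np.array(c["t"])
    d=np.array([(u-c["cx"])/f,(v-c["cy"])/f,1.]);return -R.T@t,R.T@d
def onz(c,u,v,z):
    o,d=ray(c,u,v);return o+d*(z-o[2])/d[2]
def onplane(c,u,v,p,n):
    o,d=ray(c,u,v);return o+d*((p-o)@n)/(d@n)
def dep(c,u,v,dm):
    o,d=ray(c,u,v);return o+d*dm
def mask(p,lo,hi): return cv2.inRange(cv2.cvtColor(p,cv2.COLOR_RGB2HSV),np.array(lo),np.array(hi))
def blobs(m,amin=8):
    n,l,s,c=cv2.connectedComponentsWithStats(m);return [(s[i,4],c[i].round(1),s[i,:4]) for i in range(1,n) if s[i,4]>=amin]
E
python3 - <<'E'
from h import *
for n,box in(("top",(270,150,420,230)),("scene",(220,190,380,265))):
    z=np.load(n+"0.npz");p,d=z["p"],z["d"];c=ctrl.get_calibration(n)
    x0,y0,x1,y1=box;crop=p[y0:y1,x0:x1]
    cv2.imwrite(f"pics/{n}c.png",cv2.resize(crop[:,:,::-1],None,fx=5,fy=5,interpolation=cv2.INTER_CUBIC)[:600,:800])
    for nm,lo,hi in(("orange",(4,170,150),(14,255,255)),("yellow",(18,150,120),(30,255,255)),("blue",(105,120,40),(125,255,255)),("brass",(14,80,60),(30,200,255))):
        for a,q,b in blobs(mask(np.ascontiguousarray(crop),lo,hi)):
            u,v=q+[x0,y0];print(n,nm,a,(u,v),"z5",onz(c,u,v,.005).round(3),"depth",dep(c,u,v,d[int(round(v)),int(round(u))]).round(3))
E
```

```text
top orange 47 (np.float64(296.9), np.float64(189.4)) z5 [0.556 0.19  0.005] depth [0.547 0.188 0.047]
top yellow 45 (np.float64(304.5), np.float64(174.4)) z5 [0.607 0.165 0.005] depth [0.608 0.165 0.004]
top yellow 12 (np.float64(388.7), np.float64(173.2)) z5 [ 0.614 -0.119  0.005] depth [ 0.59  -0.105  0.104]
top yellow 11 (np.float64(392.2), np.float64(198.2)) z5 [ 0.528 -0.129  0.005] depth [ 0.515 -0.119  0.077]
top blue 1256 (np.float64(388.3), np.float64(187.0)) z5 [ 0.567 -0.117  0.005] depth [ 0.551 -0.107  0.077]
top brass 53 (np.float64(304.5), np.float64(174.3)) z5 [0.608 0.165 0.005] depth [0.608 0.165 0.004]
top brass 26 (np.float64(388.5), np.float64(173.3)) z5 [ 0.614 -0.118  0.005] depth [ 0.589 -0.104  0.107]
top brass 23 (np.float64(392.0), np.float64(198.0)) z5 [ 0.529 -0.129  0.005] depth [ 0.515 -0.118  0.078]
scene orange 46 (np.float64(354.5), np.float64(230.8)) z5 [0.517 0.185 0.005] depth [0.55  0.186 0.043]
scene yellow 11 (np.float64(253.9), np.float64(204.6)) z5 [ 0.451 -0.146  0.005] depth [ 0.519 -0.12   0.077]
scene yellow 13 (np.float64(250.8), np.float64(217.1)) z5 [ 0.506 -0.142  0.005] depth [ 0.594 -0.106  0.104]
scene yellow 55 (np.float64(344.0), np.float64(253.5)) z5 [0.608 0.163 0.005] depth [0.609 0.163 0.006]
scene blue 1094 (np.float64(253.1), np.float64(229.3)) z5 [ 0.555 -0.122  0.005] depth [ 0.627 -0.092  0.092]
scene brass 22 (np.float64(253.9), np.float64(204.9)) z5 [ 0.452 -0.146  0.005] depth [ 0.52  -0.12   0.077]
scene brass 26 (np.float64(250.5), np.float64(217.0)) z5 [ 0.506 -0.143  0.005] depth [ 0.596 -0.106  0.107]
scene brass 68 (np.float64(344.0), np.float64(253.6)) z5 [0.608 0.163 0.005] depth [0.609 0.163 0.006]
```

View pics/topc.png

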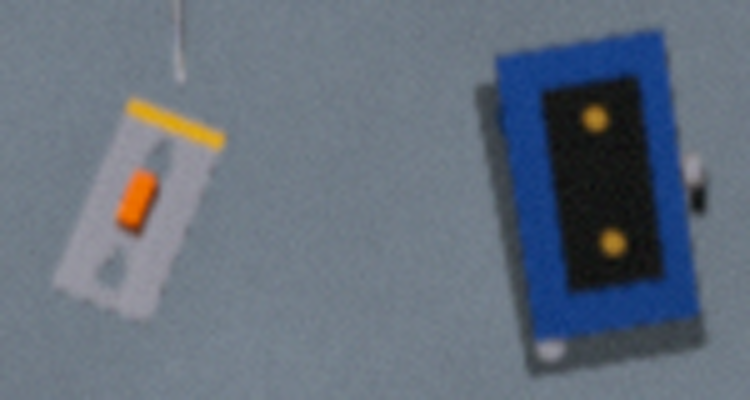

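The crop confirms it: grey steel plate, stripe at crop (177,124) (uphill end), orange grip at (137,200). The studs are at crop (595,118) and (613,242). I'll move above the plate and look with the wrist camera.

```bash
python3 -m pendant '[[-0.5,-0.2,0,0],[-1.4,-0.6,0,0],[-2.4,-1,0,0],[-3.4,-1.4,0,0],[-4.4,-1.8,0,0],[-5.4,-2.2,0,0],[-6.4,-2.6,0,0],[-7.4,-3,0,0],[-8.4,-3.5,0,0],[-9.3,-3.9,0,0],[-10,-4.2,0,0],[-10.4,-4.3,0,0],[-10.4,-4.3,0,0],[-10.4,-4.3,0,0]]' 1 20
python3 - <<'E'
from h import *
s=ctrl.state();c=ctrl.get_calibration("wrist");p,d=ctrl.camera("wrist");cv2.imwrite("pics/w1.png",p[:,:,::-1])
print(s["tcp_pos"],s["eef_rot"],c)
for nm,lo,hi,z in(("orange",(4,170,100),(14,255,255),.045),("yellow",(18,150,100),(30,255,255),.005)):
    for a,q,b in blobs(mask(p,lo,hi),60):
        u,v=q;print(nm,a,q,"z",onz(c,u,v,z).round(4),dep(c,u,v,d[int(v),int(u)]).round(4))
E
```

```text
t: 1.5
tcp_pos: [0.5287, 0.1904, 0.231]
eef_rot: [-180.0, -0.1, 157.5]
wrist_force: [-0.4, 0.1, -1.1]
width: 0.0855
grasp_force: 0.0
[0.52865276 0.19038478 0.23096043] [-1.79981503e+02 -5.07631141e-02  1.57483433e+02] {'fov_y': 61.855712027158376, 'cx': 316.30226720847946, 'cy': 201.62842703877476, 'R': array([[ 0.38312464,  0.92369579, -0.0012613 ],
       [ 0.89177806, -0.36952946,  0.26111276],
       [ 0.24072267, -0.10116354, -0.96530748]]), 't': array([-0.37693103, -0.43425713,  0.27004835])}
orange 510 [320.4 196.8] z [0.5455 0.1864 0.045 ] [0.546  0.1862 0.043 ]
yellow 394 [320.4 242.2] z [0.6064 0.1618 0.005 ] [0.6064 0.1618 0.005 ]
yellow 213 [ 23.5 291.5] z [ 0.5264 -0.2018  0.005 ] [ 0.5143 -0.1179  0.0792]
```

View pics/w1.png

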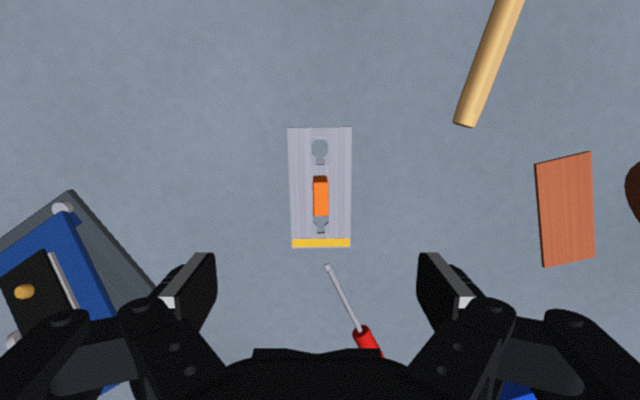

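The wrist view shows the plate upright, centred at (320,187): stripe at (320,242), grip at (320,196), and the screwdriver tip clear of it at (327,267). Next I'll refine the plate pose from its outline.

```bash
python3 - <<'E'
from h import *
p=cv2.imread("pics/w1.png")[:,:,::-1].copy()
c={'fov_y': 61.855712027158376, 'cx': 316.30226720847946, 'cy': 201.62842703877476, 'R': np.array([[ 0.38312464,  0.92369579, -0.0012613 ],
       [ 0.89177806, -0.36952946,  0.26111276],[ 0.24072267, -0.10116354, -0.96530748]]), 't': np.array([-0.37693103, -0.43425713,  0.27004835])}
print(p[140,300],p[140,260],p[150,320])
bg=np.array(p[100:110,250:380].reshape(-1,3).mean(0));print(bg)
hsv=cv2.cvtColor(p,cv2.COLOR_RGB2HSV)
m=((hsv[...,1]<45)&(hsv[...,2]>130)).astype(np.uint8)*255
m|=mask(p,(18,150,100),(30,255,255))|mask(p,(4,170,100),(14,255,255))
m[:115]=0;m[252:]=0;m[:,:270]=0;m[:,370:]=0
m=cv2.morphologyEx(m,cv2.MORPH_OPEN,np.ones((3,3)));m=cv2.morphologyEx(m,cv2.MORPH_CLOSE,np.ones((9,9)))
ct=max(cv2.findContours(m,cv2.RETR_EXTERNAL,cv2.CHAIN_APPROX_NONE)[0],key=cv2.contourArea)
print(cv2.boundingRect(ct),cv2.contourArea(ct))
W=np.array([onz(c,u,v,.005)[:2]*1000 for u,v in ct[:,0]],np.float32)
print(cv2.minAreaRect(W))
E
```

```text
[170 169 184] [134 146 159] [125 133 149]
[129.89846154 141.23769231 155.58769231]
(270, 115, 100, 137) 12504.0
((543.9439697265625, 186.78089904785156), (117.49343872070312, 156.8911590576172), 67.50411987304688)
```

```bash
python3 - <<'E'
from h import *
p=cv2.imread("pics/w1.png")[:,:,::-1].copy()
c={'fov_y': 61.855712027158376, 'cx': 316.30226720847946, 'cy': 201.62842703877476, 'R': np.array([[ 0.38312464,  0.92369579, -0.0012613 ],
       [ 0.89177806, -0.36952946,  0.26111276],[ 0.24072267, -0.10116354, -0.96530748]]), 't': np.array([-0.37693103, -0.43425713,  0.27004835])}
b=cv2.GaussianBlur(p,(3,3),0).astype(int)
m=((b[...,0]>151)).astype(np.uint8)*255
m[:115]=0;m[252:]=0;m[:,:275]=0;m[:,365:]=0
m=cv2.morphologyEx(m,cv2.MORPH_OPEN,np.ones((3,3)));m=cv2.morphologyEx(m,cv2.MORPH_CLOSE,np.ones((5,5)))
ct=max(cv2.findContours(m,cv2.RETR_EXTERNAL,cv2.CHAIN_APPROX_NONE)[0],key=cv2.contourArea)
print(cv2.boundingRect(ct))
W=np.array([onz(c,u,v,.005)[:2]*1000 for u,v in ct[:,0]],np.float32)
r=cv2.minAreaRect(W);print(r)
th=np.radians(157.5)
X=np.array([np.cos(th),np.sin(th)]);Y=np.array([np.sin(th),-np.cos(th)])
D=np.array(r[0])/1000-[.5287,.1904];print("tool units",D@X/.04,D@Y/.04)
E
```

```text
(287, 127, 65, 122)
((547.9595336914062, 185.1154022216797), (69.99791717529297, 139.8302001953125), 68.30780792236328)
tool units -0.4953954249919598 0.06219931834584226
```

```bash
python3 -m pendant '[[-0.25,0.03,0.4,-0.16],[-0.5,0.06,1.2,-0.16],[-0.5,0.06,2.2,-0.16],[-0.5,0.06,3.2,-0.16],[-0.5,0.06,4.2,-0.16],[-0.5,0.06,5,-0.16],[-0.5,0.06,5.44,-0.16],[-0.5,0.06,5.44,-0.16],[-0.5,0.06,5.44,-0.16]]' 1 25
python3 -m pendant '[[0,0,0,0],[0,0,0,0],[0,0,0,0],[0,0,0,0],[0,0,0,0],[0,0,0,0],[0,0,0,0],[0,0,0,0],[0,0,0,0],[0,0,0,0]]' 0 25
```

```text
t: 2.45
tcp_pos: [0.5481, 0.1849, 0.0136]
eef_rot: [-180.0, -0.0, 158.4]
wrist_force: [0.4, 0.0, 0.4]
width: 0.0856
grasp_force: 0.0
t: 3.45
tcp_pos: [0.5488, 0.1849, 0.0143]
eef_rot: [179.9, 0.0, 158.3]
wrist_force: [1.0, 3.1, 4.6]
width: 0.016
grasp_force: 27.2
```

```bash
python3 -m pendant '[[0,0,-0.2,0],[0,0,-0.7,0],[0,0,-1.4,0],[0,0,-2.2,0],[0,0,-3,0],[-0.1,-0.5,-3.8,-1],[-0.1,-1,-4.6,-2],[-0.1,-1.7,-5.4,-3],[-0.2,-2.4,-6.2,-4],[-0.2,-3.1,-6.8,-5],[-0.3,-3.7,-7.1,-6],[-0.3,-4,-7.1,-6.4],[-0.3,-4,-7.1,-6.4],[-0.3,-4,-7.1,-6.4],[-0.3,-4,-7.1,-6.4]]'
python3 - <<'E'
from h import *
s=ctrl.state();c=ctrl.get_calibration("wrist");p,d=ctrl.camera("wrist");cv2.imwrite("pics/w2.png",p[:,:,::-1]);np.savez("w2.npz",p=p,d=d,**{k:c[k] for k in c})
print(s["tcp_pos"],s["eef_rot"])
for nm,lo,hi in(("orange",(4,170,100),(14,255,255)),("yellow",(18,150,100),(30,255,255)),("brass",(14,80,60),(30,255,255)),("blue",(105,120,40),(125,255,255))):
    for a,q,b in blobs(mask(p,lo,hi),60):
        u,v=q;print(nm,a,q,b,dep(c,u,v,d[int(v),int(u)]).round(4))
E
```

```text
t: 4.95
tcp_pos: [0.5002, 0.0319, 0.2969]
eef_rot: [180.0, -0.1, -169.7]
wrist_force: [0.1, -0.7, -3.8]
width: 0.0157
grasp_force: 26.0
[0.50022782 0.03186283 0.29694889] [ 1.79987168e+02 -9.03343163e-02 -1.69728035e+02]
orange 383 [623.3  16. ] [601   0  39  39] [0.2635 0.3542 0.0048]
orange 2375 [313.1 259.6] [295 218  44 114] [0.4856 0.0274 0.328 ]
orange 1830 [109.2 311.3] [ 75 284  83  54] [ 0.7633 -0.2269  0.0131]
yellow 102 [177.  163.2] [169 156  16  14] [ 0.5141 -0.1195  0.0804]
yellow 93 [174.4 237.2] [166 231  16  13] [ 0.5879 -0.1063  0.107 ]
yellow 310 [ 74.1 301.7] [ 67 282  15  41] [ 0.7621 -0.2822  0.0055]
brass 2353 [592.2 198.4] [538 153 102  88] [0.4772 0.3884 0.0229]
brass 197 [176.5 162.8] [169 156  17  15] [ 0.5139 -0.1203  0.0797]
brass 203 [173.8 236.9] [166 230  17  15] [ 0.5881 -0.1073  0.106 ]
brass 2798 [317.9 291.7] [300 252  37  80] [0.4975 0.0313 0.3291]
brass 369 [ 74.1 301.7] [ 67 281  15  42] [ 0.7621 -0.2822  0.0055]
brass 140 [ 98.6 330.9] [ 89 326  23  11] [ 0.7719 -0.222   0.0453]
brass 69 [316.3 352.1] [304 351  25   4] [0.5564 0.0413 0.2883]
blue 8921 [190.1 196.8] [133 115 108 163] [ 0.5485 -0.1019  0.0821]
```

View pics/w2.png

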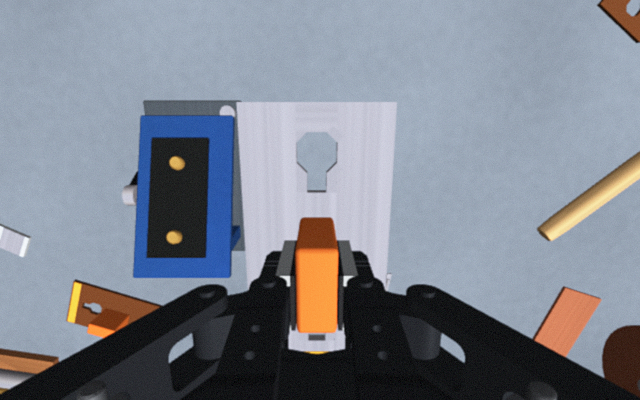

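The wrist view shows the plate held, with its lower keyhole at (317,150). The deck is clear at (190,197), with studs at (177,163) and (174,237). Next I'll measure the deck.

```bash
cat > deck.py <<'E'
from h import *
def deck(p,d,c,box,show=True):
    x0,y0,x1,y1=box;R=np.array(c["R"]);t=np.array(c["t"])
    m=mask(p,(105,120,40),(125,255,255));k=np.zeros_like(m);k[y0:y1,x0:x1]=m[y0:y1,x0:x1];m=k
    vs,us=np.nonzero(cv2.erode(m,np.ones((5,5))));P=np.array([dep(c,u,v,d[v,u]) for u,v in zip(us,vs) if d[v,u]>0])
    for i in range(4):
        o=P.mean(0);n=np.linalg.svd(P-o,full_matrices=False)[2][2];n*=np.sign(n[2]);e=np.abs((P-o)@n);P=P[e<max(.002,2*np.median(e))]
    tilt=np.degrees(np.arccos(n[2]))
    h=np.array([-n[0],-n[1],0]);yn=np.degrees(np.arctan2(h[1],h[0]))
    ct=max(cv2.findContours(m,cv2.RETR_EXTERNAL,cv2.CHAIN_APPROX_NONE)[0],key=cv2.contourArea)
    W=np.array([onplane(c,u,v,o,n) for u,v in ct[:,0]])
    ex=np.cross([-n[1]*0-np.sin(np.radians(yn)),np.cos(np.radians(yn)),0],n);ex/=np.linalg.norm(ex);ey=np.cross(n,ex)
    A=np.c_[(W-o)@ex,(W-o)@ey].astype(np.float32)*1000;r=cv2.minAreaRect(A)
    C=o+(ex*r[0][0]+ey*r[0][1])/1000
    print("tilt",tilt,"yaw_n",yn,"rect",r,"C",C.round(4))
    b=mask(p,(14,80,60),(30,255,255));k=np.zeros_like(b);k[y0:y1,x0:x1]=b[y0:y1,x0:x1]
    for a,q,_ in blobs(k,15):
        u,v=q
        for hh in(.0225,.0285,.0345):
            X=onplane(c,u,v,C+n*hh,n)-C;print("stud",q,hh,(X@ex*1000).round(1),(X@ey*1000).round(1),end=" | ")
        print("dep h",((dep(c,u,v,d[int(v),int(u)])-C)@n*1000).round(1))
    return C,ex,ey,n
E
python3 - <<'E'
from deck import *
z=np.load("w2.npz");deck(z["p"],z["d"],{k:z[k] for k in("fov_y","cx","cy","R","t")},(125,110,236,285))
z=np.load("top0.npz");deck(z["p"],z["d"],ctrl.get_calibration("top"),(365,150,420,225))
E
```

```text
tilt 19.98420569165427 yaw_n 10.167678819019148 rect ((-1.0190582275390625, -6.49420166015625), (188.89195251464844, 115.02796173095703), 0.4864199757575989) C [ 0.5519 -0.1127  0.0649]
stud [176.5 162.8] 0.0225 -32.3 -2.7 | stud [176.5 162.8] 0.0285 -31.1 -0.2 | stud [176.5 162.8] 0.0345 -29.9 2.4 | dep h 27.1
stud [173.8 236.9] 0.0225 48.5 -2.6 | stud [173.8 236.9] 0.0285 48.4 -0.1 | stud [173.8 236.9] 0.0345 48.3 2.5 | dep h 26.1
tilt 20.07862319546974 yaw_n 11.127272574674956 rect ((-3.05352783203125, -6.515911102294922), (114.08382415771484, 190.46725463867188), 89.23161315917969) C [ 0.5534 -0.1101  0.0628]
stud [388.5 173.3] 0.0225 48.2 -2.5 | stud [388.5 173.3] 0.0285 49.0 -1.4 | stud [388.5 173.3] 0.0345 49.9 -0.4 | dep h 29.6
stud [392. 198.] 0.0225 -32.5 -1.6 | stud [392. 198.] 0.0285 -31.4 -0.5 | stud [392. 198.] 0.0345 -30.2 0.5 | dep h 27.3
```

```bash
cat > deck2.py <<'E'
from h import *
def meas(p,d,c,box):
    x0,y0,x1,y1=box;g=np.zeros(d.shape,np.uint8);g[y0:y1,x0:x1]=1
    f=200/np.tan(np.radians(float(c["fov_y"])/2));R=np.array(c["R"]);t=np.array(c["t"])
    U,V=np.meshgrid(np.arange(640),np.arange(400));Q=np.stack([(U-c["cx"])/f*d,(V-c["cy"])/f*d,d],-1);X=(Q-t)@R
    blue=(mask(p,(105,120,40),(125,255,255))>0)&(g>0)
    n=np.array([-.3374,-.0620,.9394]);off=np.median((X@n)[cv2.erode(blue.astype(np.uint8),np.ones((3,3)))>0])
    for w in(.004,.002,.002,.002):
        m=blue&(abs(X@n-off)<w);P=X[m];o=P.mean(0);n=np.linalg.svd(P-o,full_matrices=False)[2][2];n*=np.sign(n[2]);off=o@n
    yn=np.arctan2(-n[1],-n[0]);ey=np.array([-np.sin(yn),np.cos(yn),0]);ex=np.cross(ey,n)
    m=cv2.morphologyEx((blue&(abs(X@n-off)<.006)).astype(np.uint8),cv2.MORPH_OPEN,np.ones((3,3)))
    ct=max(cv2.findContours(m,cv2.RETR_EXTERNAL,cv2.CHAIN_APPROX_NONE)[0],key=cv2.contourArea)
    W=np.array([onplane(c,u,v,o,n) for u,v in ct[:,0]]);A=(np.c_[(W-o)@ex,(W-o)@ey]*1000).astype(np.float32);r=cv2.minAreaRect(A)
    C=o+(ex*r[0][0]+ey*r[0][1])/1000
    print("tilt %.2f yaw %.2f"%(np.degrees(np.arccos(n[2])),np.degrees(yn)),"rect",np.round(r[1],1),round(r[2],2),"C",C.round(4),"resid",np.std((P-o)@n))
    L=np.stack([(X-C)@ex,(X-C)@ey,(X-C)@n],-1)*1000
    pad=(p.max(2)<60)&(abs(L[...,0]-4)<60)&(abs(L[...,1])<27)&(g>0)
    print("pad h med",np.median(L[pad][:,2]).round(2),pad.sum())
    b=(mask(p,(14,80,60),(30,255,255))>0)&(g>0)
    nn,l,s,cc=cv2.connectedComponentsWithStats(b.astype(np.uint8))
    for i in range(1,nn):
        if s[i,4]>15:print("stud",cc[i].round(1),"top h pct",np.percentile(L[l==i][:,2],[50,75,90]).round(1),[(hh,((onplane(c,*cc[i],C+n*hh/1000,n)-C)@np.c_[ex,ey]*1000).round(1)) for hh in(22,25,28,31)])
    return C,ex,ey,n
E
python3 - <<'E'
from deck2 import *
z=np.load("w2.npz");w={k:z[k] for k in("fov_y","cx","cy","R","t")};meas(z["p"],z["d"],w,(125,110,236,285))
p=z["p"]
# lower hole in held plate
T=np.array([.50022,.03186,.29695]);th=np.radians(-169.73)
X=-np.array([np.cos(th),np.sin(th)]);Y=np.array([-X[1],X[0]])
b=cv2.GaussianBlur(p,(3,3),0)[...,0];print(b[150,285:350:6],b[120,316])
k=(b<155).astype(np.uint8)*255;k[:110]=0;k[200:]=0;k[:,:270]=0;k[:,365:]=0
for a,q,bb in blobs(k,100):print(a,q,bb)
for (u,v) in [(316.5,150)]:
    r=onz(w,u,v,T[2]-.0136+.005)[:2]-T[:2];print("hole rel",r@X*1000,r@Y*1000)
for n,bx in(("top",(365,150,420,225)),("scene",(228,195,282,255))):
    z=np.load(n+"0.npz");meas(z["p"],z["d"],ctrl.get_calibration(n),bx)
E
```

```text
tilt 19.99 yaw 10.15 rect [188.2 110.5] 0.13 C [ 0.5522 -0.1144  0.0649] resid 0.0007531134191045419
pad h med 16.56 4876
stud [176.5 162.8] top h pct [25.8 26.9 27.7] [(22, array([-32.5,  -1.2])), (25, array([-31.9,   0. ])), (28, array([-31.3,   1.3])), (31, array([-30.6,   2.6]))]
stud [173.8 236.9] top h pct [25.8 27.  27.4] [(22, array([48.5, -1.1])), (25, array([48.5,  0.2])), (28, array([48.4,  1.5])), (31, array([48.3,  2.7]))]
[206 203 158 158 155 159 158 159 158 197 196] 193
145 [314.6 186.9] [307 178  20  15]
hole rel -50.41163828126659 -0.5860700314908179
tilt 20.22 yaw 11.45 rect [109.1  71.6] 84.17 C [ 0.6083 -0.1035  0.0831] resid 0.0011169891686685144
pad h med 16.3 321
stud [388.5 173.3] top h pct [25.5 27.1 31. ] [(22, array([-10.7,   1.7])), (25, array([-10.2,   2.2])), (28, array([-9.8,  2.8])), (31, array([-9.4,  3.3]))]
stud [392. 198.] top h pct [23.1 28.1 30.8] [(22, array([-91.4,   3. ])), (25, array([-90.8,   3.5])), (28, array([-90.2,   4. ])), (31, array([-89.6,   4.6]))]
tilt 20.06 yaw 10.07 rect [197.4 109.1] 0.37 C [ 0.5611 -0.1129  0.0663] resid 0.0009354139128649214
pad h med 16.44 357
stud [253.9 204.9] top h pct [23.1 26.5 27.3] [(22, array([-40.1,  -0.2])), (25, array([-33.7,   0.8])), (28, array([-27.4,   1.8])), (31, array([-21. ,   2.8]))]
stud [250.5 217. ] top h pct [22.8 25.9 27.5] [(22, array([39.7, -0.5])), (25, array([45.6,  0.4])), (28, array([51.6,  1.4])), (31, array([57.5,  2.4]))]
```

```bash
cat > hole.py <<'E'
from h import *
def hole(p,d,c,T,yaw,roi=(285,115,350,200),thr=178):
    th=np.radians(yaw);X=-np.array([np.cos(th),np.sin(th)]);Y=np.array([-X[1],X[0]])
    b=cv2.GaussianBlur(p,(3,3),0)[...,0];x0,y0,x1,y1=roi
    k=np.zeros(b.shape,np.uint8);k[y0:y1,x0:x1]=(b[y0:y1,x0:x1]<thr)*255
    ct=max(cv2.findContours(k,cv2.RETR_EXTERNAL,cv2.CHAIN_APPROX_NONE)[0],key=cv2.contourArea);print("bbox",cv2.boundingRect(ct))
    W=np.array([onz(c,u,v,T[2]-.0136+.005)[:2]-T[:2] for u,v in ct[:,0]])@np.c_[X,Y]*1000
    print("x range",W[:,0].min(),W[:,0].max(),"y",W[:,1].min(),W[:,1].max())
    for u,v in((270,140),(365,140),(270,110),(365,110),(262,200),(375,200)):
        if d[v,u]>0:
            q=dep(c,u,v,d[v,u])-T;print("rel pt",(q[:2]@np.c_[X,Y]*1000).round(1),(q[2]*1000).round(1),end=" ")
    print()
    col=b[80:130,280:350].mean(1);print("end row",80+np.argmax(np.diff(col)))
    v=80+np.argmax(np.diff(col));print("end x",((onz(c,316,v+.5,T[2]-.0136+.005)[:2]-T[:2])@X*1000))
    row=b[135:145].mean(0);l=225+np.argmax(np.diff(row[225:260]));r=380+np.argmin(np.diff(row[380:410]))
    print("sides",l,r,[((onz(c,u+.5,140,T[2]-.0136+.005)[:2]-T[:2])@Y*1000).round(1) for u in(l,r)])
E
python3 - <<'E'
from hole import *
z=np.load("w2.npz");w={k:z[k] for k in("fov_y","cx","cy","R","t")}
hole(z["p"],z["d"],w,np.array([.50022,.03186,.29695]),-169.73)
E
```

```text
bbox (296, 132, 42, 62)
x range -58.365051517096866 -30.48421142027107 y -9.91717936931551 8.745189902218874
rel pt [-54.8 -21.4] -9.1 rel pt [-54.7  21.4] -10.4 rel pt [-67.8 -20.9] -8.7 rel pt [-67.8  20.4] -7.4 rel pt [-26.6 -26.4] -10.4 rel pt [-27.   26.9] -9.0 
end row 101
end x -71.35259659223559
sides 238 394 [np.float64(-35.5), np.float64(34.3)]
```

```bash
python3 -m pendant '[[-0.1,-0.4,0,0],[-0.2,-1,0,0],[-0.4,-1.8,0,0],[-0.6,-2.6,0.2,0],[-0.7,-3.3,0.8,0],[-0.78,-3.7,1.6,0],[-0.78,-3.8,2.4,0],[-0.78,-3.8,3.1,0],[-0.78,-3.8,3.5,0],[-0.78,-3.8,3.68,0],[-0.78,-3.8,3.68,0],[-0.78,-3.8,3.68,0]]' 0 20
python3 - <<'E'
from hole import *
s=ctrl.state();c=ctrl.get_calibration("wrist");p,d=ctrl.camera("wrist");cv2.imwrite("pics/w3.png",p[:,:,::-1]);np.savez("w3.npz",p=p,d=d,**{k:c[k] for k in c})
print(s["tcp_pos"],s["eef_rot"],s["wrist_force"],s["width"],s["grasp_force"])
for a,q,b in blobs(mask(p,(14,80,60),(30,255,255)),40): print("brass",a,q,b,dep(c,*q,d[int(q[1]),int(q[0])]).round(4))
E
```

```text
t: 6.2
tcp_pos: [0.5587, -0.1123, 0.1514]
eef_rot: [-180.0, 0.1, -169.7]
wrist_force: [0.3, 0.4, -3.4]
width: 0.0157
grasp_force: 25.9
[ 0.55866072 -0.1122716   0.15139561] [-1.79979210e+02  5.15775508e-02 -1.69683865e+02] [ 0.28686657  0.41304255 -3.44416329] 0.01566502374798099 25.943493247032166
brass 453 [314.4 146.9] [303 135  24  25] [ 0.5145 -0.1223  0.0791]
brass 675 [328.2 296.5] [312 253  25  78] [ 0.5585 -0.1084  0.1812]
brass 68 [316.4 352.1] [304 351  25   4] [ 0.6156 -0.1026  0.1419]
```

View pics/w3.png

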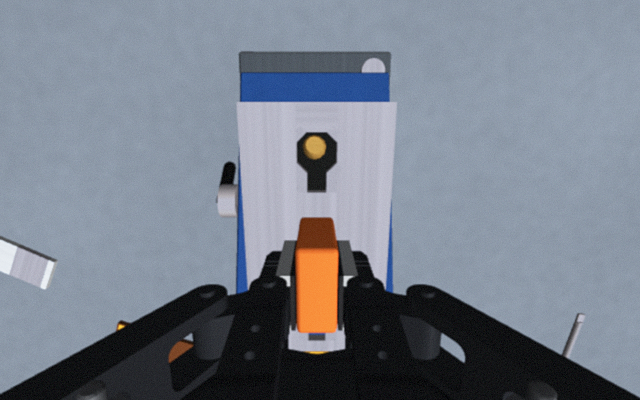

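The lower stud (314,147) shows through the lower keyhole (centre 317,150), so alignment is good apart from about 1 mm sideways. I'll descend gently.

```bash
python3 -m pendant '[[0,-0.03,0.1,0],[0,-0.03,0.25,0],[0,-0.03,0.4,0],[0,-0.03,0.55,0],[0,-0.03,0.62,0],[0,-0.03,0.65,0],[0,-0.03,0.65,0],[0,-0.03,0.65,0]]'
python3 -m pendant '[[0,0,0.02,0],[0,0,0.05,0],[0,0,0.05,0],[0,0,0.05,0]]'
python3 -m pendant '[[0,0,0.02,0],[0,0,0.05,0],[0,0,0.05,0],[0,0,0.05,0]]'
python3 -m pendant '[[0,0,0.02,0],[0,0,0.05,0],[0,0,0.05,0],[0,0,0.05,0]]'
```

```text
t: 7.05
tcp_pos: [0.5585, -0.1137, 0.1247]
eef_rot: [-180.0, 0.0, -169.7]
wrist_force: [-0.6, 0.2, -4.3]
width: 0.0158
grasp_force: 26.0
t: 7.45
tcp_pos: [0.5584, -0.1137, 0.1225]
eef_rot: [-180.0, -0.0, -169.7]
wrist_force: [0.8, -0.7, -4.2]
width: 0.0157
grasp_force: 26.0
t: 7.85
tcp_pos: [0.5584, -0.1137, 0.1204]
eef_rot: [180.0, -0.0, -169.7]
wrist_force: [-0.3, 0.2, -4.1]
width: 0.0156
grasp_force: 26.0
t: 8.25
tcp_pos: [0.5586, -0.1137, 0.1188]
eef_rot: [-180.0, 0.0, -169.7]
wrist_force: [-0.4, -0.4, -1.8]
width: 0.0162
grasp_force: 26.4
```

```bash
for i in 1; do python3 -m pendant '[[0.01,0,0.025,0],[0.02,0,0.05,0],[0.02,0,0.05,0],[0.02,0,0.05,0]]'; done
python3 -m pendant '[[0.01,0,0.025,0],[0.02,0,0.05,0],[0.02,0,0.05,0],[0.02,0,0.05,0]]' | grep -v eef
python3 - <<'E'
from h import *
s=ctrl.state();print(s["wrist_force"],s["ft_torque"],s["tcp_pos"])
E
```

```text
t: 8.65
tcp_pos: [0.5581, -0.1139, 0.1169]
eef_rot: [-180.0, 0.1, -169.7]
wrist_force: [2.5, -0.4, 0.6]
width: 0.0157
grasp_force: 26.7
t: 9.05
tcp_pos: [0.5567, -0.1141, 0.1144]
wrist_force: [1.1, -0.9, -0.3]
width: 0.0156
grasp_force: 26.8
[ 1.1414396  -0.91222772 -0.30192077] [ 0.04365114 -0.61972753 -0.00205237] [ 0.55673741 -0.11406632  0.11439835]
```

```bash
python3 -m pendant '[[0.015,0,0.04,0],[0.03,0,0.08,0],[0.03,0,0.08,0],[0.03,0,0.08,0]]' | grep -v eef
python3 -m pendant '[[0.015,0,0.04,0],[0.03,0,0.08,0],[0.03,0,0.08,0],[0.03,0,0.08,0]]' | grep -v eef
python3 - <<'E'
from hole import *
c=ctrl.get_calibration("wrist");s=ctrl.state();p,d=ctrl.camera("wrist");cv2.imwrite("pics/w4.png",p[:,:,::-1]);T=s["tcp_pos"]
X=np.array([.984,.179]);Y=np.array([-.179,.984]);P=[]
for u,v in((275,125),(365,125),(265,210),(375,210)):
    q=dep(c,u,v,np.median(d[v-2:v+3,u-2:u+3]))-T;P.append([q[:2]@X,q[:2]@Y,q[2]]);print((np.array(P[-1])*1000).round(1))
P=np.array(P);print("tilt",np.degrees(np.arctan2(P[2:,2].mean()-P[:2,2].mean(),P[2:,0].mean()-P[:2,0].mean())))
E
```

```text
t: 9.45
tcp_pos: [0.5554, -0.1143, 0.1112]
wrist_force: [0.0, -0.7, 0.2]
width: 0.0157
grasp_force: 26.9
t: 9.85
tcp_pos: [0.5543, -0.1145, 0.108]
wrist_force: [0.1, -0.2, 0.6]
width: 0.0155
grasp_force: 27.0
[-61.  -20.1 -18.9]
[-61.   22.3 -19. ]
[-21.  -25.6 -12.8]
[-20.9  27.9 -13. ]
tilt 8.565490393010059
```

View pics/w4.png

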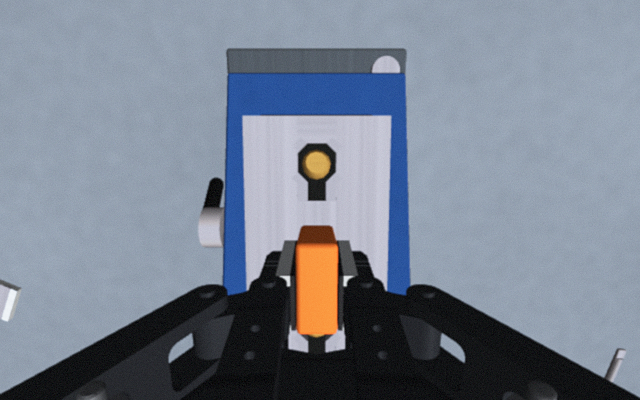

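The plate is pivoting in the grip, tilt now 8.6°. The stud (317,163) sits centred in the keyhole. I'll keep going down.

```bash
python3 -m pendant '[[0.01,0,0.04,0],[0.02,0,0.08,0],[0.02,0,0.08,0],[0.02,0,0.08,0]]' | grep -v eef
python3 -m pendant '[[0.01,0,0.04,0],[0.02,0,0.08,0],[0.02,0,0.08,0],[0.02,0,0.08,0]]' | grep -v eef
python3 - <<'E'
from hole import *
c=ctrl.get_calibration("wrist");s=ctrl.state();p,d=ctrl.camera("wrist");cv2.imwrite("pics/w5.png",p[:,:,::-1]);T=s["tcp_pos"]
X=np.array([.984,.179]);Y=np.array([-.179,.984]);P=[]
for u,v in((275,135),(365,135),(265,210),(375,210)):
    q=dep(c,u,v,np.median(d[v-2:v+3,u-2:u+3]))-T;P.append([q[:2]@X,q[:2]@Y,q[2]])
P=np.array(P);print("tilt",np.degrees(np.arctan2(P[2:,2].mean()-P[:2,2].mean(),P[2:,0].mean()-P[:2,0].mean())))
E
```

```text
t: 10.3
tcp_pos: [0.5535, -0.1146, 0.1048]
wrist_force: [-1.7, -0.5, 1.0]
width: 0.0157
grasp_force: 27.2
t: 10.7
tcp_pos: [0.5528, -0.1147, 0.1016]
wrist_force: [-2.0, -0.9, 2.4]
width: 0.0154
grasp_force: 27.5
tilt 13.536671986036222
```

View pics/w5.png

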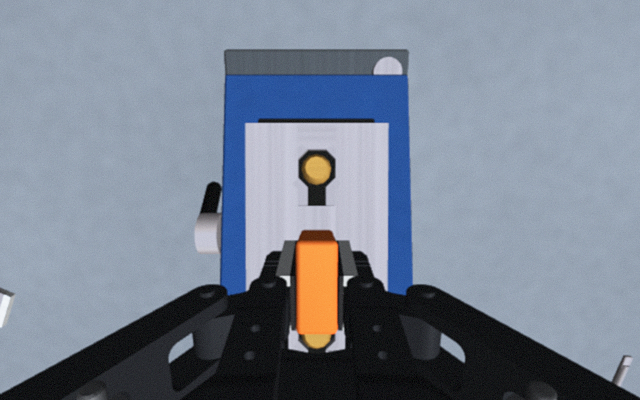

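```bash
for k in 1; do python3 -m pendant '[[0.006,0,0.025,0],[0.012,0,0.05,0],[0.012,0,0.05,0],[0.012,0,0.05,0]]' | grep -v eef; done
python3 -m pendant '[[0.006,0,0.025,0],[0.012,0,0.05,0],[0.012,0,0.05,0],[0.012,0,0.05,0]]' | grep -v eef
python3 - <<'E'
from hole import *
c=ctrl.get_calibration("wrist");s=ctrl.state();p,d=ctrl.camera("wrist");cv2.imwrite("pics/w6.png",p[:,:,::-1]);T=s["tcp_pos"]
X=np.array([.984,.179]);Y=np.array([-.179,.984]);P=[]
for u,v in((275,140),(365,140),(265,210),(375,210)):
    q=dep(c,u,v,np.median(d[v-2:v+3,u-2:u+3]))-T;P.append([q[:2]@X,q[:2]@Y,q[2]])
P=np.array(P);print("tilt",np.degrees(np.arctan2(P[2:,2].mean()-P[:2,2].mean(),P[2:,0].mean()-P[:2,0].mean())),s["ft_torque"])
E
```

```text
t: 11.15
tcp_pos: [0.5524, -0.1148, 0.0997]
wrist_force: [-2.5, -0.7, 2.3]
width: 0.0159
grasp_force: 27.6
t: 11.55
tcp_pos: [0.5519, -0.1149, 0.0976]
wrist_force: [-1.8, -1.8, 2.2]
width: 0.0158
grasp_force: 27.8
tilt 16.273998206665276 [-0.12863838  0.10003473  0.00811229]
```

```bash
python3 -m pendant '[[0.006,0,0.025,0],[0.012,0,0.05,0],[0.012,0,0.05,0],[0.012,0,0.05,0]]' | grep -v eef
python3 -m pendant '[[0.003,0,0.015,0],[0.006,0,0.025,0],[0.006,0,0.025,0],[0.006,0,0.025,0]]' | grep -v eef
python3 - <<'E'
from hole import *
c=ctrl.get_calibration("wrist");s=ctrl.state();p,d=ctrl.camera("wrist");cv2.imwrite("pics/w7.png",p[:,:,::-1]);T=s["tcp_pos"]
X=np.array([.984,.179]);Y=np.array([-.179,.984]);P=[]
for u,v in((275,140),(365,140),(265,210),(375,210)):
    q=dep(c,u,v,np.median(d[v-2:v+3,u-2:u+3]))-T;P.append([q[:2]@X,q[:2]@Y,q[2]])
P=np.array(P);print("tilt",np.degrees(np.arctan2(P[2:,2].mean()-P[:2,2].mean(),P[2:,0].mean()-P[:2,0].mean())),s["ft_torque"],s["wrist_force"])
E
```

```text
t: 12.0
tcp_pos: [0.5514, -0.115, 0.0956]
wrist_force: [-2.4, -1.5, 1.4]
width: 0.0155
grasp_force: 28.0
t: 12.4
tcp_pos: [0.5514, -0.115, 0.0948]
wrist_force: [-1.7, -0.6, 2.6]
width: 0.0158
grasp_force: 28.1
tilt 19.68372126234291 [-0.09858005 -0.04345517 -0.00530633] [-1.67176545 -0.5609225   2.63686814]
```

```bash
python3 -m pendant '[[-0.007,0,0.015,0],[-0.01,0,0.03,0],[-0.01,0,0.03,0],[-0.01,0,0.03,0],[-0.01,0,0.03,0]]' | grep -v eef
python3 - <<'E'
from hole import *
c=ctrl.get_calibration("wrist");s=ctrl.state();p,d=ctrl.camera("wrist");cv2.imwrite("pics/w8.png",p[:,:,::-1]);T=s["tcp_pos"]
X=np.array([.984,.179]);Y=np.array([-.179,.984]);P=[]
for u,v in((275,140),(365,140),(265,210),(375,210)):
    q=dep(c,u,v,np.median(d[v-2:v+3,u-2:u+3]))-T;P.append([q[:2]@X,q[:2]@Y,q[2]])
P=np.array(P);print("tilt",np.degrees(np.arctan2(P[2:,2].mean()-P[:2,2].mean(),P[2:,0].mean()-P[:2,0].mean())),s["ft_torque"],s["wrist_force"])
E
```

```text
t: 12.95
tcp_pos: [0.5516, -0.115, 0.0935]
wrist_force: [-4.2, -1.6, 1.8]
width: 0.0155
grasp_force: 28.3
tilt 19.697369268197914 [-0.25943009  0.28191803  0.03517105] [-4.15180925 -1.64619848  1.75621974]
```

View pics/w8.png

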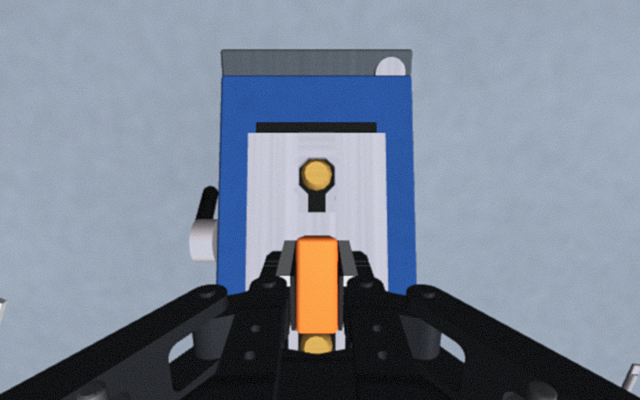

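```bash
python3 -m pendant '[[0,0,0.01,0],[0.005,0,0.025,0],[0.005,0,0.025,0],[0.005,0,0.025,0],[0.005,0,0.025,0]]' | grep -v eef
python3 -m pendant '[[0,0,0,0]]' | grep wrist
python3 -m pendant '[[0,0,0,0]]' | grep wrist
```

```text
t: 13.5
tcp_pos: [0.5518, -0.1149, 0.0928]
wrist_force: [-2.2, -0.9, 5.6]
width: 0.0156
grasp_force: 28.6
wrist_force: [-2.4, -1.8, 5.0]
wrist_force: [-2.9, -0.4, 4.6]
```

Normal force is about 9.5 N, so the pad is about 4.3 mm down, inside the window. Now I'll slide down the slope in small steps.

```bash
python3 -m pendant '[[0.02,0,0.007,0],[0.045,0,0.016,0],[0.07,0,0.026,0],[0.07,0,0.026,0],[0.07,0,0.026,0]]' | egrep 'tcp|wrist'
python3 -m pendant '[[0,0,0,0]]' | egrep 'tcp|wrist'
```

```text
tcp_pos: [0.5502, -0.1153, 0.0924]
wrist_force: [2.0, 0.1, 6.7]
tcp_pos: [0.5501, -0.1153, 0.0924]
wrist_force: [2.9, 0.6, 6.6]
```

```bash
python3 -m pendant '[[0.02,0,0.007,0],[0.04,0,0.014,0],[0.04,0,0.014,0],[0.04,0,0.014,0]]' | egrep 'tcp|wrist'
cat > look.py <<'E'
from hole import *
import sys
c=ctrl.get_calibration("wrist");s=ctrl.state();p,d=ctrl.camera("wrist");cv2.imwrite("pics/%s.png"%sys.argv[1],p[:,:,::-1]);T=s["tcp_pos"]
X=np.array([.984,.179]);Y=np.array([-.179,.984]);P=[]
for u,v in((275,145),(365,145),(265,215),(375,215)):
    q=dep(c,u,v,np.median(d[v-2:v+3,u-2:u+3]))-T;P.append([q[:2]@X,q[:2]@Y,q[2]])
P=np.array(P);print("tilt",np.degrees(np.arctan2(P[2:,2].mean()-P[:2,2].mean(),P[2:,0].mean()-P[:2,0].mean())))
b=cv2.GaussianBlur(p,(3,3),0)[...,0].astype(int);col=b[100:160,265:370].mean(1);print("plate end row",100+np.argmax(np.diff(col)))
for a,q,bb in blobs(mask(p,(14,80,60),(30,255,255)),100):print("brass",a,q,bb)
k=((b<150)*255).astype(np.uint8);k[:145]=0;k[225:]=0;k[:,:285]=0;k[:,350:]=0
o=cv2.boundingRect(max(cv2.findContours(k,cv2.RETR_EXTERNAL,cv2.CHAIN_APPROX_NONE)[0],key=cv2.contourArea));print("hole bbox",o)
print(T.round(4),s["wrist_force"].round(1),s["ft_torque"].round(2))
E
python3 look.py w9
```

```text
tcp_pos: [0.5486, -0.1155, 0.0918]
wrist_force: [2.4, 0.1, 6.7]
tilt 20.029990804196004
plate end row 132
brass 766 [316.3 180.7] [301 165  32  33]
brass 3236 [317.5 286.5] [300 241  36  91]
brass 481 [316.2 344.8] [301 334  32  21]
hole bbox (298, 158, 37, 54)
[ 0.5486 -0.1155  0.0918] [2.4 0.1 6.7] [ 0.12 -0.71  0.02]
```

```bash
python3 -m pendant '[[0.03,0,0.011,0],[0.06,0,0.023,0],[0.08,0,0.03,0],[0.08,0,0.03,0]]' | egrep 'tcp|wrist'
python3 look.py w10
```

```text
tcp_pos: [0.5455, -0.1161, 0.0907]
wrist_force: [2.8, 0.1, 5.9]
tilt 19.961985250709773
plate end row 132
brass 745 [316.2 187.4] [301 172  31  32]
brass 3233 [317.5 286.5] [300 241  36  92]
brass 246 [316.1 348. ] [302 341  29  14]
hole bbox (298, 158, 37, 54)
[ 0.5455 -0.1161  0.0907] [2.8 0.1 5.9] [ 0.09 -0.69  0.04]
```

```bash
python3 -m pendant '[[0.03,0,0.011,0],[0.06,0,0.023,0],[0.09,0,0.034,0],[0.11,0,0.042,0],[0.11,0,0.042,0]]' | egrep 'tcp|wrist'
python3 -m pendant '[[0.03,0,0.011,0],[0.06,0,0.022,0],[0.06,0,0.022,0]]' | egrep 'tcp|wrist'
python3 look.py w11
```

```text
tcp_pos: [0.5411, -0.1169, 0.089]
wrist_force: [2.7, -0.4, 6.4]
tcp_pos: [0.5387, -0.1173, 0.0881]
wrist_force: [2.7, 0.1, 6.0]
tilt 20.169310672571914
plate end row 132
brass 706 [316.2 202.3] [302 187  30  31]
brass 3232 [317.5 286.5] [300 241  36  91]
hole bbox (298, 158, 37, 58)
[ 0.5387 -0.1173  0.0881] [2.7 0.1 6. ] [ 0.12 -0.64  0.02]
```

```bash
python3 -m pendant '[[0.012,0,0.0045,0],[0.024,0,0.009,0],[0.024,0,0.009,0]]' | egrep 'tcp|wrist'
python3 -m pendant '[[0.012,0,0.0045,0],[0.024,0,0.009,0],[0.024,0,0.009,0]]' | egrep 'tcp|wrist'
```

```text
tcp_pos: [0.538, -0.1175, 0.0878]
wrist_force: [2.8, 0.9, 6.0]
tcp_pos: [0.5379, -0.1175, 0.0878]
wrist_force: [7.3, 2.0, 6.8]
```

Tangential force rose with no further motion, so the shanks are against the slot ends. I'll ease up the normal so the pad clamps the plate, then release.

```bash
python3 -m pendant '[[0.003,0,-0.01,0],[0.007,0,-0.02,0],[0.007,0,-0.02,0]]' | egrep 'tcp|wrist'
python3 -m pendant '[[0,0,0,0],[0,0,0,0],[0,0,0,0],[0,0,0,0],[0,0,0,0]]' 0.5 | egrep 'tcp|wrist|width|grasp'
python3 look.py w12
```

```text
tcp_pos: [0.5376, -0.1176, 0.0884]
wrist_force: [6.3, 2.0, 5.7]
tcp_pos: [0.535, -0.1179, 0.087]
wrist_force: [0.0, 0.7, 0.0]
width: 0.043
grasp_force: 0.0
tilt 19.70076100199269
plate end row 137
brass 693 [315.9 210.5] [302 196  29  30]
brass 3274 [317.5 294.9] [299 249  37  92]
hole bbox (298, 163, 37, 61)
[ 0.535  -0.1179  0.087 ] [0.  0.7 0. ] [-0.02 -0.01 -0.  ]
```

```bash
python3 -m pendant '[[0,0,-0.1,0],[0,0,-0.3,0],[0,0,-0.7,0],[0,0,-1.3,0],[0,0,-2,0],[0,0,-2.8,0],[0,0,-3.5,0],[0,0,-3.9,0],[0,0,-4,0],[0,0,-4,0],[0,0,-4,0]]' 0.7 | egrep 'tcp|wrist|t:'
python3 - <<'E'
from h import *
s=ctrl.state();c=ctrl.get_calibration("wrist");p,d=ctrl.camera("wrist");cv2.imwrite("pics/w13.png",p[:,:,::-1])
# deck frame from earlier measurement
yn=np.radians(10.3);t=np.radians(20.05);ey=np.array([-np.sin(yn),np.cos(yn),0]);n=np.array([-np.sin(t)*np.cos(yn),-np.sin(t)*np.sin(yn),np.cos(t)]);ex=np.cross(ey,n);O=np.array([.5529,-.1138,.0652])
def L(u,v,h):X=onplane(c,u,v,O+n*h,n)-O;return np.round([X@ex*1000,X@ey*1000],1)
for a,q,bb in blobs(mask(p,(18,150,100),(30,255,255)),40):print("yel",a,q,bb,L(*q,.0195),L(*q,.026))
for a,q,bb in blobs(mask(p,(4,170,100),(14,255,255)),100):print("org",a,q,L(*q,.058))
E
```

```text
t: 18.6
tcp_pos: [0.5349, -0.1179, 0.2462]
eef_rot: [180.0, -0.1, -169.7]
wrist_force: [0.6, -0.5, 0.7]
yel 108 [316.2 162.5] [310 155  13  15] [-34.1  -1.6] [-32.7  -1.6]
yel 103 [315.9 249. ] [310 243  13  13] [47.7 -1.9] [47.4 -1.9]
yel 710 [316.  264.5] [281 260  71  10] [62.  -1.8] [61.3 -1.8]
yel 46 [167.2 299.1] [163 296  10   7] [  93.4 -138.8] [  92.1 -136. ]
org 412 [315.8 189.7] [-3.2 -1.9]
org 442 [250.3 333.6] [112.8 -54.4]
```

View pics/w13.png

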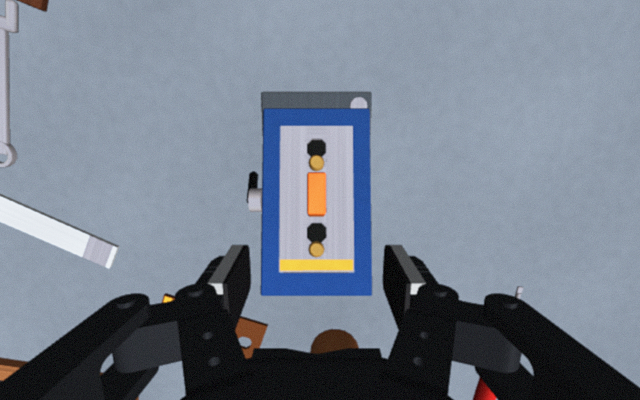

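The final view shows the plate straight on the deck, with both stud heads (316,162) and (316,249) over the slots and large ends empty at (316,148) and (316,232). The stripe is uphill, about 0.3 mm from its home position by measurement, and the gripper is clear.

```bash
python3 -c "
from workcell import ctrl
print(ctrl.sign_off())"
```

```text
the job is handed in; nothing more can be done
None
```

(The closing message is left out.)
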